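# Close the specimen clamp to the gauge mark with its thumbwheel

## Task

Set the specimen clamp for the next block: with shut fingers or one fingertip on top of the clamp's black knurled wheel, roll it until the gap between the jaws has closed so far that the yellow needle on the moving jaw points into the red band on the scale, then take the hand off. Move the jaw only through the wheel, without touching it, and leave everything else on the bench where it stands; nothing is to be picked up.

Things in the scene. Friction and masses are not known exactly. Their poses are not given: they have to be found in the camera images.
- clamp: Clamp fixed to the bench, yaw within 0.45 rad of world x. Origin on the bench; +x from wheel to fixed jaw (closing), z up. Grey base x +-95, y -48 to 64, 14 mm high. Wheel axis along y at x -55, z 44. Blue cheeks x -82 to -28, 18 to 26 mm either side, top z 56. Dark fixed jaw x 58 to 74, y +-30, top z 40. White scale ledge with ticks x -26 to 64, y 36 to 62, top z 40 (mm).
- wheel_crown (a point): Top point, mid-width, of the black knurled wheel (48 mm diameter, 30 mm wide, axle along the clamp's y), 68 mm above the bench, 12 mm above the cheeks. The wheel is hard rubber on a rigid axle; this point does not turn with it. A light press of 3 to 10 N gives enough friction (0.5 or more) to roll it.
- wheel (a joint): Wheel angle, rad, 0 to 6.2; starts between 0 and 0.7. It grows as the top of the wheel is dragged along the clamp's +x, which closes the gap: the jaw moves 8 mm per rad, so 24 mm of drag on the rim without slip gives 8 mm. Dragging back opens it. About 1 N on the rim turns it; it stays where it is left.
- needle_tip (a point): Tip of the yellow needle (3.5 mm wide, on top of the dark moving jaw, lying along the clamp's y), 34 mm to the clamp's +y side, about 41 mm above the bench. It travels along the clamp's +x with the jaw.
- gauge_mark (a point): Middle (in x) of the inner end of the red band's top face, 43 mm above the bench, 36 mm to the clamp's +y side. The band is a fixed red bar 10 mm wide along the clamp's x, 26 mm along y, 3 mm thick, lying across the scale ledge; axes as the clamp's. The needle starts 11 to 35 mm short of it, on the -x side.
- jaw: The dark moving jaw that carries the needle, geared to the wheel: 14 mm long (x), 60 wide (y), top 40 mm above the bench. Origin in the middle of its underside, 15 mm above the bench, axes as the clamp's. Not to be touched.
- block: Bystander: clear block 24 x 34 x 30 mm with an orange specimen, loose beside the clamp. Origin at the underside's centre.
- slides_purple: Bystander: pack of slides with purple ends, 76 x 26 x 8 mm, loose near the clamp. Origin at the underside's centre.
- slides_blue: Bystander: pack of slides with blue ends, 76 x 26 x 8 mm, loose near the clamp. Origin at the underside's centre.
- dish: Bystander: shut glass dish, 60 mm across, 14 mm high, loose near the clamp. Origin at the underside's centre.
- reagent: Bystander: white bottle with blue cap, 66 mm across, 160 mm high, standing beyond the clamp. Origin at the underside's centre.
- beaker: Bystander: glass beaker, 70 mm across, 90 mm high, standing beyond the clamp. Origin at the underside's centre.
- amber: Bystander: amber jar, 52 mm across, 90 mm high, standing beyond the clamp. Origin at the underside's centre.

How it is judged:
By the outcome, as a careful person would: the job done as asked, in the order asked, and still so for the second after the job is handed in, with the robot touching nothing.
It also fails if it takes over 64 s, if anything falls off the work surface, if the arm or the gripper's body presses on something with over 40 N, if the wrist force passes 120 N, or if a joint passes its speed limit or range.

## Robot

A 6-joint arm with a two-finger parallel gripper is mounted at the origin on the work surface. World frame = base frame: x ahead of the robot, y to its left, z up, the work surface at z = 0. Lengths are in m, angles in rad, forces in N, time in s.
With the tool pointing down it reaches from about 0.375 to 0.925 m from the base axis. Payload 5.7 kg.
Tool frame: the origin (TCP) lies at the very end of the fingers, on their centre line; the grasp point (between the pads) lies 19 mm behind it; y points along the fingers, x is the direction in which the jaws open and shut, and the axes are right-handed (so a half turn about y gives the same grasp; the last joint's range is limited). The gripper opens to 85 mm and grips with 20 to 120 N. Pads are 22 mm wide; open, the fingers measure 114 mm over their backs; the gripper's body (76 mm by 85 mm) begins 54 mm behind the grasp point. The pads swing forward as they close: fully open they stand 13 mm farther back than shut.
Start: joints at [1.041, 0.359, 1.51, -0, 1.272, -0.115], TCP at [0.242, 0.549, 0.231] pointing down, gripper open.
Joint ranges: [-2.97, 2.97], [-1.01, 2.36], [0.21, 2.38], [-0.96, 4.11], [0.2, 2.71], [-2.98, 2.98]. Speed limits (rad/s): [2.39, 2.39, 3.14, 3.14, 3.14, 3.14].

## Interface

Orientations are given as a unit quaternion [w, x, y, z].
In Python, from station import manip gives the robot as it stands.
- The arm moves only by the tool step_arm, never from a script. Its argument "deltas" is a list of rows, each an object of numbers: "tx", "ty", "tz": the shift along the tool's x, y, z in units of 12 cm (1.0 is 12 cm); "rx", "ry", "rz": the turn, a rotation vector about the tool's x, y, z in units of 180 degrees (1.0 is 180 degrees). A call has 1 to 10 rows; each row shifts and turns the commanded pose from where the row before left it, along the tool's axes as they then stand; what a row does not reach is not made up. A row lasts 1/10 s, in which the tool goes at most 50 mm and 8.59 degrees, less where a joint would pass 70% of its speed; a pose out of reach is approached as far as the arm can. A call with a number of a shift or a turn outside -1 to 1 is refused whole. A call with a gripper value outside its range is refused whole. "claw" is the closure, from 0 (fully open) to 1 (shut), set as the call begins (left out, the last holds). The fingers move at their own pace and stop on an object; "squeeze" is the grip in N (left out, the last holds). Time passes only in rows, so rows that do not move let the fingers close. It gives the time, the measured TCP pose, the force and the opening at its end, in the units of the state.
- manip.state(): the state, without advancing time (a new reading comes with each control period).
- manip.grab_frame(name): name is "scene" or "top" or "wrist"; returns a dict with "pixels" (480x640x3 uint8, red, green, blue), "depth" (480x640 float32, m along the optical axis (not along the pixel's ray), 0 where there is no reading), "K" (3x3 intrinsics, pixels), "dist_coeffs" ([k1, k2, p1, p2, k3] as OpenCV has them; the pictures are not rectified), "R" (3x3) and "t" (3): a world point X has camera coordinates R X + t. Camera axes: x right, y down, z forward; pixel columns grow to the right and rows downward; lengths in m; the calibration is good to about 2 mm. A picture is of the moment at which its call begins.
- manip.job_done(): hands the job in, once; it reports no verdict.
Trained networks look in a picture, given as the dict that the camera call returned (one of the last four; its "shot" number tells which), for a name from the list of things; names that differ only in an ending like _2 or _b are one class to them, and where a whole thing is asked for, a point or a joint stands for the part that bears it (a point fixed in the world has none). Each returns a list of dicts, best first, with "score" (0 to 1); they miss things now and then, are a little off and sometimes report something else, mostly with a low value. They report only what shows in the picture. A call takes as long as a camera call.
- manip.trace(picture, name): "region" (480x640 bool, what is visible of it) and "extent" ([centre column, centre row, width, height] in pixels, round what is visible of it).
The state is a dict: "time_s": time; "joints": joint angles; "qvel": joint speeds; "tau": joint torques, N m; "ee_pos": TCP position; "orientation": TCP orientation; "contact_force": force on the tool from outside, world axes, zero at the start; "torque": the same for the moment, N m; "grip_width": opening from 0.0 (shut) to 1.0 (fully open).
Only numpy, scipy, OpenCV 4.12 (cv2) and the standard library are available. Lean on these libraries where they do the work, as an engineer would, in place of code of your own. Each camera call takes 0.05 s, during which the arm holds its last target.

## Working session

There is one attempt and no reset: what is moved stays moved. The work goes in short steps, Python scripts to look and compute and a tool call to move; the robot and the scene stay as the last step left them, time stands still between calls to the robot, and variables do not carry over. Pictures are saved under pics/ and viewed, and the job is handed in when it is done.

Besides the shell and the picture viewer there is one more tool, called after ">>>" in YAML: its name, and indented under it one key for each argument. step_arm: Moves the arm, as the interface text tells. Shifts and turns lie within -1 to 1; 1 stands for 12 cm of shift or 180 degrees of turn. Its arguments: {"type":"object","properties":{"deltas":{"type":"array","items":{"type":"object","properties":{"tx":{"type":"number","minimum":-1,"maximum":1},"ty":{"type":"number","minimum":-1,"maximum":1},"tz":{"type":"number","minimum":-1,"maximum":1},"rx":{"type":"number","minimum":-1,"maximum":1},"ry":{"type":"number","minimum":-1,"maximum":1},"rz":{"type":"number","minimum":-1,"maximum":1}}}},"claw":{"type":"number"},"squeeze":{"type":"number"}},"required":["deltas"]}

```bash
mkdir -p pics
cat > h.py <<'E'
import numpy as np, cv2
from station import manip
def save(f,n,crop=None,s=1):
    im=f["pixels"]
    if crop: im=im[crop[1]:crop[3],crop[0]:crop[2]]
    if s!=1: im=cv2.resize(im,None,fx=s,fy=s,interpolation=cv2.INTER_CUBIC)
    cv2.imwrite("pics/"+n,im[:,:,::-1])
def ray(f,u,v):
    p=cv2.undistortPoints(np.array([[[u,v]]],float),np.array(f["K"]),np.array(f["dist_coeffs"]))[0,0]
    R=np.array(f["R"]);t=np.array(f["t"])
    return -R.T@t, R.T@np.array([p[0],p[1],1])
def atz(f,u,v,z):
    o,d=ray(f,u,v); return o+d*(z-o[2])/d[2]
def proj(f,X):
    R=np.array(f["R"]);t=np.array(f["t"])
    return cv2.projectPoints(np.array(X,float).reshape(-1,3),cv2.Rodrigues(R)[0],t,np.array(f["K"]),np.array(f["dist_coeffs"]))[0][:,0]
E
python3 - <<'E'
from h import *
s=manip.state();print(s)
for n in("top","scene"):
    f=manip.grab_frame(n);save(f,n+"0.png")
    for k in("clamp","wheel","needle_tip","gauge_mark","jaw"):
        try:
            r=manip.trace(f,k)
            for q in r[:2]: print(n,k,round(q["score"],2),np.round(q["extent"],1))
        except Exception as e: print(n,k,e)
E
```

```text
{'time_s': 0.0, 'joints': array([ 1.04088711e+00,  3.59499566e-01,  1.51146204e+00,  3.78654872e-06,
        1.27250233e+00, -1.15121933e-01]), 'qvel': array([ 0.00140932, -0.0007532 , -0.00116767,  0.00049192, -0.00039335,
        0.00041307]), 'tau': array([ 1.13183502e-03, -5.27615833e+01, -2.78619683e+01, -2.20330630e-04,
        1.34675732e-02,  1.72757147e-06]), 'ee_pos': array([0.24146017, 0.54850771, 0.23044556]), 'orientation': array([-0.59194618,  0.59253474,  0.38573736, -0.38692246]), 'contact_force': array([ 1.34179086, -0.6649907 , -0.53891306]), 'torque': array([-0.05367397,  0.03966377, -0.01517012]), 'grip_width': 1.0000593576704406}
top clamp 0.68 [351.4 273.6  29.9  12.5]
top clamp 0.64 [346.  273.6  59.3  90.3]
top wheel 0.56 [355.8 297.4  14.4  25.4]
top needle_tip 0.57 [349.6 276.4  29.   10.9]
top gauge_mark 0.62 [351.4 273.4  28.5   9.9]
top gauge_mark 0.52 [327.  261.6   9.    9.3]
top jaw 0.66 [351.4 274.2  28.5  12.2]
scene clamp 0.68 [310.6 225.9  62.6  65.5]
scene wheel 0.88 [311.4 207.6  16.5  20.7]
scene needle_tip 0.84 [309.5 223.8  22.3  10.8]
scene gauge_mark 0.52 [328.4 230.6  11.    3.9]
scene gauge_mark 0.48 [310.5 227.6  66.   70.2]
scene jaw 0.79 [308.3 223.4  28.2  16.1]
```

Run:
```python
from h import *
f=manip.grab_frame("top");save(f,"top1.png",(270,190,430,330),5)
c=-np.array(f["R"]).T@np.array(f["t"]);print(c)
f=manip.grab_frame("scene");save(f,"scene1.png",(240,160,400,290),5);print(-np.array(f["R"]).T@np.array(f["t"]))
f=manip.grab_frame("wrist");save(f,"wrist1.png")
```

```text
[ 0.50758423 -0.0190268   1.20824439]
[1.66473565 0.33511985 0.7831728 ]
```

View pics/top0.png

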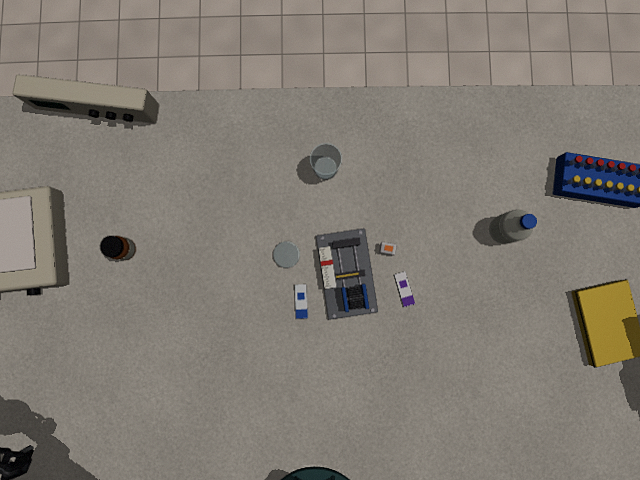

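View pics/top1.png

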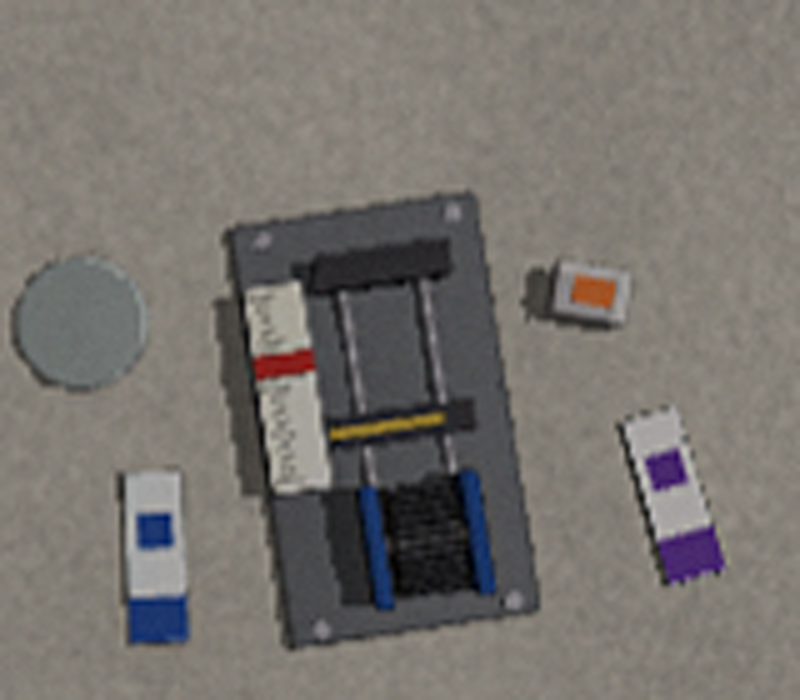

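View pics/scene1.png

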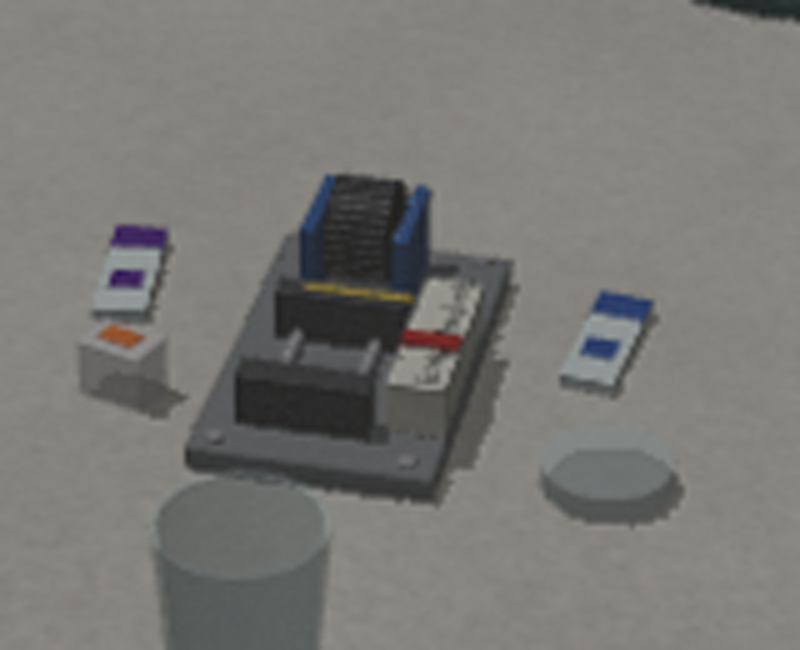

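View pics/wrist1.png

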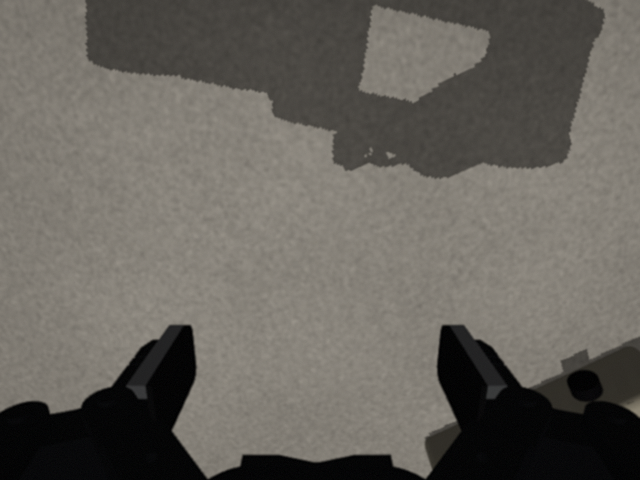

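View pics/scene0.png

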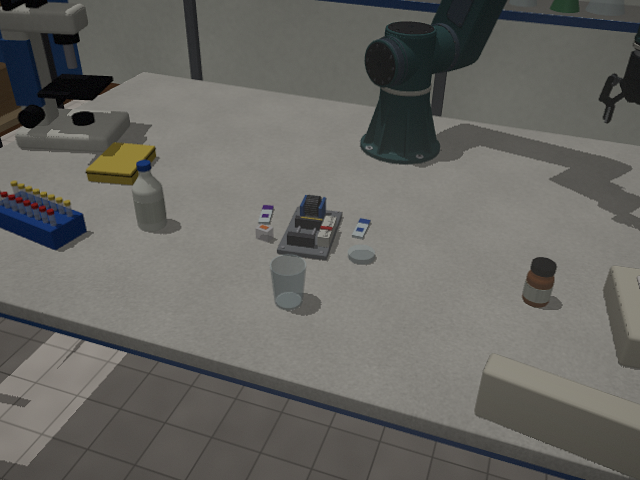

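```bash
cat > fit.py <<'E'
from h import *
from scipy.optimize import least_squares
f=manip.grab_frame("top");g=manip.grab_frame("scene")
# clamp coords (mm), crop px
T=[((95,64,14),(227,232)),((95,-48,14),(475,193)),((-95,-48,14),(538,608)),((-95,64,14),(290,648)),
((64,62,40),(246,289)),((64,36,40),(303,281)),((-26,36,40),(330,485)),((-26,62,40),(275,493)),
((-82,26,56),(380,606)),((-28,26,56),(363,488)),((-82,-26,56),(491,592)),((-28,-26,56),(475,472))]
S=[((95,-48,14),(188,452)),((95,64,14),(436,485)),((58,-30,40),(243,360)),((74,30,40),(373,385)),((64,62,40),(440,396)),((64,36,40),(388,384)),((-26,36,40),(425,278)),((-26,62,40),(484,287))]
def W(p,P):
    c,s=np.cos(p[2]),np.sin(p[2]);P=np.array(P,float)/1000
    return np.stack([p[0]+c*P[:,0]-s*P[:,1],p[1]+s*P[:,0]+c*P[:,1],P[:,2]],1)
def go(sets):
    def r(p):
        o=[]
        for cam,A,off in sets:
            o.append((proj(cam,W(p,[a[0] for a in A]))-(np.array([a[1] for a in A])/5+off)).ravel())
        return np.concatenate(o)
    q=least_squares(r,[.5,-.03,.15]);return q.x,q.fun
t=(f,T,np.array([269.6,189.6]));s=(g,S,np.array([239.6,159.6]))
for A in([t],[s],[t,s]):
    p,e=go(A);print(p.round(4),np.sqrt((e**2).mean()).round(2),abs(e).max().round(2))
p,_=go([t])
c,s_=np.cos(p[2]),np.sin(p[2])
def loc(u,v,z):
    X=atz(f,u/5+269.6,v/5+189.6,z)[:2]-p[:2];return (np.array([c*X[0]+s_*X[1],-s_*X[0]+c*X[1]])*1000).round(1)
print("needle ends",loc(331,434,.041),loc(443,418,.041),"band",loc(285,363,.043), loc(316,360,.043))
print("crown",W(p,[(-55,0,68)]))
# axes check overlay
im=cv2.resize(f["pixels"][190:330,270:430],None,fx=5,fy=5,interpolation=cv2.INTER_CUBIC)[:,:,::-1].copy()
for a in T+[((-55,0,68),0)]:
    u=(proj(f,W(p,[a[0]]))[0]-[269.6,189.6])*5;cv2.circle(im,tuple(int(k) for k in u),4,(0,255,0),1)
cv2.imwrite("pics/ov.png",im)
E
python3 fit.py
```

```text
[ 0.5404 -0.0868  0.1309] 0.66 1.26
[ 0.5431 -0.0849  0.1498] 0.76 2.06
[ 0.5408 -0.086   0.1391] 0.81 1.44
needle ends [-4.  33.3] [ -4.3 -15.9] band [29.3 48.5] [28.6 35. ]
crown [[ 0.48583    -0.09398237  0.068     ]]
```

View pics/ov.png

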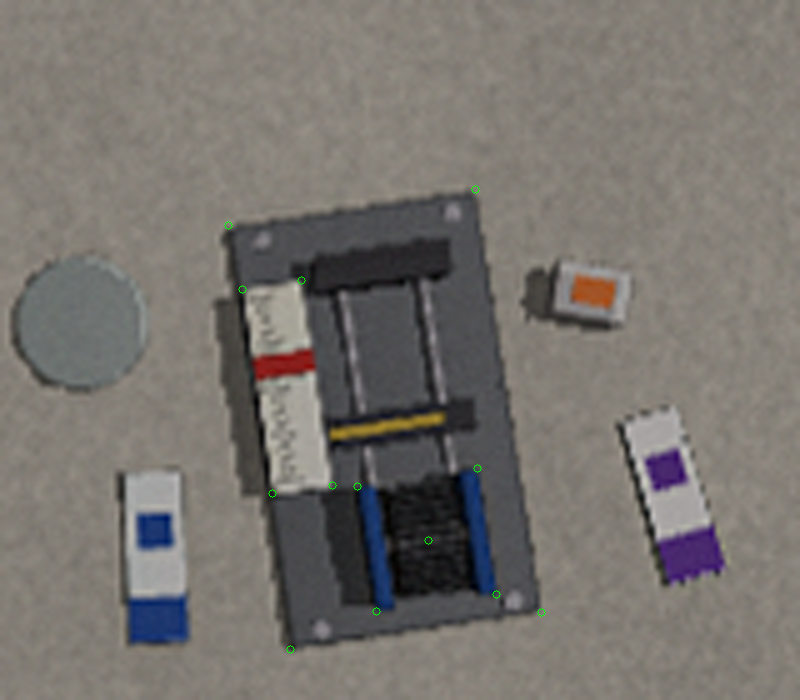

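Run:
```python
from h import *
from scipy.spatial.transform import Rotation as Ro
s=manip.state();q=s["orientation"];R=Ro.from_quat(np.r_[q[1:],q[0]]).as_matrix();print(R.round(3),s["time_s"])
th=0.133
for k in(0,1):
    x=np.array([np.cos(th),np.sin(th),0])*(1-2*k);y=np.array([0,0,-1.]);z=np.cross(x,y)
    D=np.stack([x,y,z],1);rv=Ro.from_matrix(R.T@D).as_rotvec()
    d=D.T@(np.array([.480,-.094,.13])-s["ee_pos"])
    print(k,rv/np.pi,d/.12)
```

```text
[[ 0.403 -0.    -0.915]
 [ 0.915 -0.     0.403]
 [-0.    -1.    -0.   ]] 0.85
0 [ 1.63089247e-05  3.25628057e-01 -2.23304664e-05] [ 1.25685115  0.84413326 -5.57495417]
1 [-2.59590480e-05 -6.74371942e-01 -1.89590379e-05] [-1.25685115  0.84413326  5.57495417]
```

>>> step_arm:
  deltas:
    - {"ry":0.0465}
    - {"ry":0.0465}
    - {"ry":0.0465}
    - {"ry":0.0465}
    - {"ry":0.0465}
    - {"ry":0.0465}
    - {"ry":0.0465}
    - {}
  claw: 1
  squeeze: 30

```text
invalid input
```

>>> step_arm:
  deltas:
    - {"tx":0.078,"tz":-0.348}
    - {"tx":0.078,"tz":-0.348}
    - {"tx":0.078,"tz":-0.348}
    - {"tx":0.078,"tz":-0.348}
    - {"tx":0.078,"tz":-0.348}
    - {"tx":0.078,"tz":-0.348}
    - {"tx":0.078,"tz":-0.348}
    - {"tx":0.078,"tz":-0.348}

```text
invalid input
```

>>> step_arm:
  deltas:
    - {"tx":0.078,"tz":-0.348}
    - {"tx":0.078,"tz":-0.348}
    - {"tx":0.078,"tz":-0.348}
    - {"tx":0.078,"tz":-0.348}
    - {"tx":0.078,"tz":-0.348}
    - {"tx":0.078,"tz":-0.348}
    - {"tx":0.078,"tz":-0.348}
    - {"tx":0.078,"tz":-0.348}
    - {}

```text
invalid input
```

```bash
cat > st.py <<'E'
from h import *
from scipy.spatial.transform import Rotation as Ro
P=np.array([.5406,-.0866]);TH=.133
def loc(x):
    c,s=np.cos(TH),np.sin(TH);X=np.array(x[:2])-P
    return np.r_[c*X[0]+s*X[1],-s*X[0]+c*X[1],x[2]]*1000
if __name__=="__main__":
    s=manip.state();q=s["orientation"];R=Ro.from_quat(np.r_[q[1:],q[0]]).as_matrix();print(R.round(3),s["time_s"],s["ee_pos"],s["contact_force"],s["grip_width"])
    print("clamp frame TCP mm",loc(s["ee_pos"]).round(1)); print(s["joints"].round(3))
    f=manip.grab_frame("wrist");save(f,"wrist_%d.png"%(s["time_s"]*100)); print("wrist_%d.png"%(s["time_s"]*100))
E
python3 st.py
```

```text
[[ 0.403 -0.    -0.915]
 [ 0.915 -0.     0.403]
 [-0.    -1.    -0.   ]] 0.85 [0.24179566 0.54908604 0.23129599] [ 0.93178594 -0.58858623  0.25172524] 1.0011819070745394
clamp frame TCP mm [-211.9  669.7  231.3]
[ 1.041  0.359  1.51  -0.     1.273 -0.115]
wrist_85.png
```

>>> step_arm:
  deltas:
    - {"tx":0,"ty":0,"tz":0,"rx":0,"ry":0.0465,"rz":0}
    - {"tx":0,"ty":0,"tz":0,"rx":0,"ry":0.0465,"rz":0}
    - {"tx":0,"ty":0,"tz":0,"rx":0,"ry":0.0465,"rz":0}
    - {"tx":0,"ty":0,"tz":0,"rx":0,"ry":0.0465,"rz":0}
    - {"tx":0,"ty":0,"tz":0,"rx":0,"ry":0.0465,"rz":0}
    - {"tx":0,"ty":0,"tz":0,"rx":0,"ry":0.0465,"rz":0}
    - {"tx":0,"ty":0,"tz":0,"rx":0,"ry":0.0465,"rz":0}
  claw: 1
  squeeze: 30

```text
time_s: 1.6
ee_pos: [0.2418, 0.5491, 0.2313]
orientation: [-0.706, 0.706, 0.045, -0.045]
contact_force: [0.5, 0.2, 0.0]
grip_width: 0.002
```

>>> step_arm:
  deltas:
    - {"tx":0.078,"ty":0,"tz":-0.348,"rx":0,"ry":0,"rz":0}
    - {"tx":0.078,"ty":0,"tz":-0.348,"rx":0,"ry":0,"rz":0}
    - {"tx":0.078,"ty":0,"tz":-0.348,"rx":0,"ry":0,"rz":0}
    - {"tx":0.078,"ty":0,"tz":-0.348,"rx":0,"ry":0,"rz":0}
    - {"tx":0.078,"ty":0,"tz":-0.348,"rx":0,"ry":0,"rz":0}
    - {"tx":0.078,"ty":0,"tz":-0.348,"rx":0,"ry":0,"rz":0}
    - {"tx":0.078,"ty":0,"tz":-0.348,"rx":0,"ry":0,"rz":0}
    - {"tx":0.078,"ty":0,"tz":-0.348,"rx":0,"ry":0,"rz":0}

```text
time_s: 2.4
ee_pos: [0.3609, 0.2264, 0.2316]
orientation: [0.706, -0.705, -0.048, 0.047]
contact_force: [1.3, -0.4, -0.5]
grip_width: -0.002
```

>>> step_arm:
  deltas:
    - {"tx":0.078,"ty":0,"tz":-0.348,"rx":0,"ry":0,"rz":0}
    - {"tx":0.078,"ty":0,"tz":-0.348,"rx":0,"ry":0,"rz":0}
    - {"tx":0.078,"ty":0,"tz":-0.348,"rx":0,"ry":0,"rz":0}
    - {"tx":0.078,"ty":0,"tz":-0.348,"rx":0,"ry":0,"rz":0}
    - {"tx":0.078,"ty":0,"tz":-0.348,"rx":0,"ry":0,"rz":0}
    - {"tx":0.078,"ty":0,"tz":-0.348,"rx":0,"ry":0,"rz":0}
    - {"tx":0.078,"ty":0,"tz":-0.348,"rx":0,"ry":0,"rz":0}
    - {"tx":0.078,"ty":0,"tz":-0.348,"rx":0,"ry":0,"rz":0}
    - {"tx":0,"ty":0,"tz":0,"rx":0,"ry":0,"rz":0}

```text
time_s: 3.3
ee_pos: [0.4818, -0.0981, 0.2318]
orientation: [-0.705, 0.707, 0.047, -0.045]
contact_force: [-0.2, 0.9, 0.3]
grip_width: 0.001
```

```bash
python3 st.py
```

```text
[[ 0.992  0.003 -0.129]
 [ 0.129 -0.003  0.992]
 [ 0.003 -1.    -0.003]] 3.3 [ 0.48181873 -0.09812825  0.23181042] [-0.24975022  0.8549736   0.33182395] 0.0009196962724264223
clamp frame TCP mm [-59.8  -3.6 231.8]
[-0.34   0.2    1.739 -0.002  1.198 -0.469]
wrist_330.png
```

View pics/wrist_330.png

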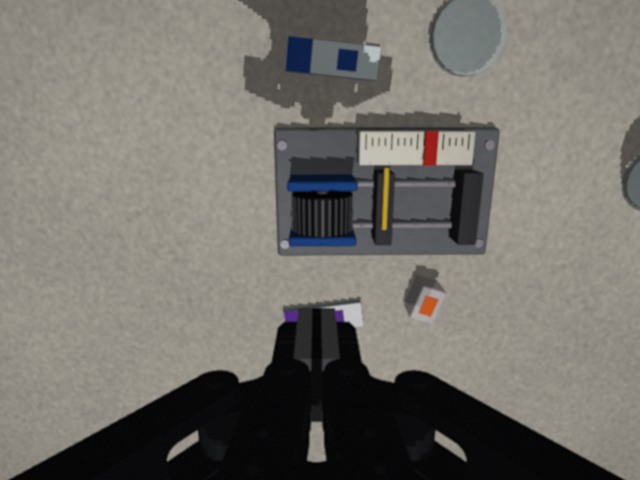

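```bash
cat > meas.py <<'E'
from st import *
f=manip.grab_frame("wrist");im=f["pixels"].astype(int);r,g,b=im[...,0],im[...,1],im[...,2]
def cen(m):
    n,l,st,c=cv2.connectedComponentsWithStats(m.astype(np.uint8));
    i=1+np.argmax(st[1:,4]);ys,xs=np.where(l==i);return xs,ys
xs,ys=cen((r>120)&(g<60)&(b<60));u,v=(np.percentile(xs,[1,99]).mean()),ys.max()
bx=[loc(atz(f,q,v0,.043)) for q,v0 in((xs.min()-.5,ys.mean()),(xs.max()+.5,ys.mean()),(xs.mean(),ys.max()))]
xn,yn=cen((r>110)&(g>80)&(b<70)&(r-b>70))
nx=loc(atz(f,xn.mean(),yn.mean(),.041));tip=loc(atz(f,xn[yn<yn.min()+4].mean(),yn.min(),.041))
print("band px",xs.min(),xs.max(),ys.min(),ys.max(),"needle px",xn.min(),xn.max(),yn.min(),yn.max())
print("band lo/hi/inner",[k.round(1) for k in bx],"needle mid",nx.round(1),"tip",tip.round(1))
bm=(bx[0]+bx[1])/2;print("GAP needle->band centre",(bm-nx)[0].round(2))
E
python3 meas.py;python3 - <<'E'
from st import *
f=manip.grab_frame("wrist")
save(f,"w2.png",(260,110,510,270),3)
for n,u,v,z in(("base",276,128,.014),("base",497,127,.014),("base",279,255,.014),("base",488,255,.014),("ledge",360,132,.04),("ledge",474,132,.04),("ledge",358,165,.04),("ledge",474,165,.04),("wheelmid",323,215,.068)): print(n,loc(atz(f,u,v,z)).round(1))
E
```

```text
band px 426 439 136 169 needle px 384 390 172 233
band lo/hi/inner [array([24.2, 50.2, 43. ]), array([35.1, 50.2, 43. ]), array([30.5, 37.5, 43. ])] needle mid [-3.4 10.6 41. ] tip [-3.7 34.9 41. ]
GAP needle->band centre 33.07
base [-94.4  69.9  14. ]
base [88.6 71.2 14. ]
base [-94.9 -40.3  14. ]
base [ 94.2 -40.5  14. ]
ledge [-27.7  67.4  40. ]
ledge [60.3 67.8 40. ]
ledge [-28.6  42.4  40. ]
ledge [62.9 42.6 40. ]
wheelmid [-56.3   8.7  68. ]
```

View pics/w2.png

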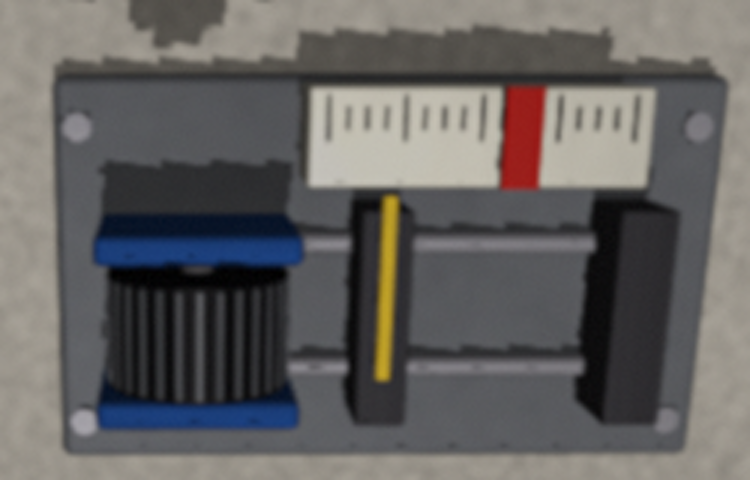

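>>> step_arm:
  deltas:
    - {"tx":-0.027,"ty":0.25,"tz":0.03,"rx":0,"ry":0,"rz":0}
    - {"tx":0,"ty":0.25,"tz":0,"rx":0,"ry":0,"rz":0}
    - {"tx":0,"ty":0.25,"tz":0,"rx":0,"ry":0,"rz":0}
    - {"tx":0,"ty":0.25,"tz":0,"rx":0,"ry":0,"rz":0}
    - {"tx":0,"ty":0.25,"tz":0,"rx":0,"ry":0,"rz":0}
    - {"tx":0,"ty":0,"tz":0,"rx":0,"ry":0,"rz":0}
    - {"tx":0,"ty":0,"tz":0,"rx":0,"ry":0,"rz":0}

```text
time_s: 4.15
ee_pos: [0.4747, -0.0888, 0.0816]
orientation: [0.706, -0.705, -0.047, 0.048]
contact_force: [0.6, 0.8, 0.1]
grip_width: -0.0
```

```bash
python3 st.py; python3 -c "
from h import *
f=manip.grab_frame('scene');save(f,'s2.png',(270,170,370,260),7)"
```

```text
[[ 0.991 -0.002 -0.135]
 [ 0.135  0.001  0.991]
 [-0.001 -1.     0.001]] 4.15 [ 0.47473844 -0.08884018  0.0815666 ] [0.57345332 0.84887879 0.11125056] -0.000464711059047674
clamp frame TCP mm [-65.6   6.5  81.6]
[-0.328  0.396  1.919  0.     0.829 -0.463]
wrist_415.png
```

```bash
python3 - <<'E'
import cv2,numpy as np
a=cv2.imread("pics/s2.png");b=cv2.imread("pics/wrist_415.png");print(a.shape)
cv2.imwrite("pics/c1.png",np.hstack([cv2.resize(a,(400,360)),cv2.resize(b,(400,300))[:,:] if 0 else cv2.copyMakeBorder(cv2.resize(b,(400,300)),0,60,0,0,0)]))
E
python3 st.py|grep clamp
```

```text
(630, 700, 3)
clamp frame TCP mm [-64.1   5.4  82.8]
```

View pics/c1.png

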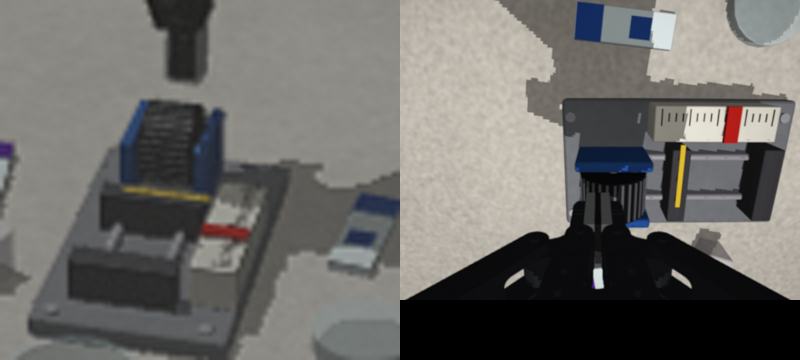

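>>> step_arm:
  deltas:
    - {"tx":0,"ty":0.04,"tz":-0.046,"rx":0,"ry":0,"rz":0}
    - {"tx":0,"ty":0.04,"tz":0,"rx":0,"ry":0,"rz":0}
    - {"tx":0,"ty":0,"tz":0,"rx":0,"ry":0,"rz":0}
    - {"tx":0,"ty":0,"tz":0,"rx":0,"ry":0,"rz":0}

```text
time_s: 4.7
ee_pos: [0.4759, -0.0956, 0.0716]
orientation: [0.706, -0.705, -0.047, 0.047]
contact_force: [0.3, -0.1, -0.2]
grip_width: 0.002
```

```bash
python3 st.py|grep clamp;python3 st.py|grep clamp
```

```text
clamp frame TCP mm [-65.3  -0.4  71.6]
clamp frame TCP mm [-65.2  -0.4  71.7]
```

>>> step_arm:
  deltas:
    - {"tx":0,"ty":0.008,"tz":0,"rx":0,"ry":0,"rz":0}
    - {"tx":0,"ty":0.008,"tz":0,"rx":0,"ry":0,"rz":0}
    - {"tx":0,"ty":0,"tz":0,"rx":0,"ry":0,"rz":0}

```text
time_s: 5.1
ee_pos: [0.476, -0.0955, 0.0697]
orientation: [0.706, -0.706, -0.047, 0.047]
contact_force: [-0.6, -0.1, -0.3]
grip_width: 0.0
```

>>> step_arm:
  deltas:
    - {"tx":0,"ty":0.008,"tz":0,"rx":0,"ry":0,"rz":0}
    - {"tx":0,"ty":0,"tz":0,"rx":0,"ry":0,"rz":0}

```text
time_s: 5.3
ee_pos: [0.4761, -0.0955, 0.0687]
orientation: [-0.706, 0.706, 0.047, -0.047]
contact_force: [-0.3, -0.3, 0.4]
grip_width: 0.001
```

>>> step_arm:
  deltas:
    - {"tx":0,"ty":0.008,"tz":0,"rx":0,"ry":0,"rz":0}
    - {"tx":0,"ty":0,"tz":0,"rx":0,"ry":0,"rz":0}

```text
time_s: 5.5
ee_pos: [0.4761, -0.0956, 0.0678]
orientation: [-0.706, 0.706, 0.047, -0.047]
contact_force: [0.2, 0.1, 0.0]
grip_width: -0.002
```

>>> step_arm:
  deltas:
    - {"tx":0,"ty":0.006,"tz":0,"rx":0,"ry":0,"rz":0}
    - {"tx":0,"ty":0,"tz":0,"rx":0,"ry":0,"rz":0}

```text
time_s: 5.7
ee_pos: [0.4762, -0.0956, 0.0674]
orientation: [-0.706, 0.706, 0.047, -0.047]
contact_force: [-1.2, -0.3, 4.1]
grip_width: -0.003
```

>>> step_arm:
  deltas:
    - {"tx":0,"ty":0.006,"tz":0,"rx":0,"ry":0,"rz":0}
    - {"tx":0,"ty":0,"tz":0,"rx":0,"ry":0,"rz":0}

```text
time_s: 5.9
ee_pos: [0.4763, -0.0956, 0.0672]
orientation: [-0.705, 0.706, 0.047, -0.047]
contact_force: [-3.1, 1.3, 10.9]
grip_width: 0.001
```

>>> step_arm:
  deltas:
    - {"tx":0.017,"ty":-0.004,"tz":0,"rx":0,"ry":0,"rz":0}
    - {"tx":0.017,"ty":0,"tz":0,"rx":0,"ry":0,"rz":0}

```text
time_s: 6.1
ee_pos: [0.4803, -0.0951, 0.0677]
orientation: [-0.705, 0.706, 0.047, -0.047]
contact_force: [-2.0, 1.2, 12.2]
grip_width: -0.001
```

>>> step_arm:
  deltas:
    - {"tx":0.017,"ty":0,"tz":0,"rx":0,"ry":0,"rz":0}
    - {"tx":0.017,"ty":0,"tz":0,"rx":0,"ry":0,"rz":0}

```text
time_s: 6.3
ee_pos: [0.4848, -0.0945, 0.0678]
orientation: [-0.705, 0.706, 0.048, -0.047]
contact_force: [-1.6, 1.6, 11.0]
grip_width: -0.001
```

>>> step_arm:
  deltas:
    - {"tx":0.02,"ty":-0.003,"tz":0,"rx":0,"ry":0,"rz":0}
    - {"tx":0.02,"ty":0,"tz":0,"rx":0,"ry":0,"rz":0}
    - {"tx":0.02,"ty":0,"tz":0,"rx":0,"ry":0,"rz":0}

```text
time_s: 6.6
ee_pos: [0.4917, -0.0935, 0.0679]
orientation: [-0.705, 0.706, 0.047, -0.047]
contact_force: [-1.4, 0.4, 8.8]
grip_width: -0.002
```

```bash
python3 st.py|grep clamp;python3 meas.py
```

```text
clamp frame TCP mm [-49.4  -0.4  67.9]
band px 495 525 156 219 needle px 424 441 224 331
band lo/hi/inner [array([23.3, 50.2, 43. ]), array([36. , 50.3, 43. ]), array([31.3, 37.1, 43. ])] needle mid [ 2.1  9.9 41. ] tip [ 2.1 34.4 41. ]
GAP needle->band centre 27.51
```

>>> step_arm:
  deltas:
    - {"tx":0.02,"ty":0,"tz":0,"rx":0,"ry":0,"rz":0}
    - {"tx":0.02,"ty":0,"tz":0,"rx":0,"ry":0,"rz":0}

```text
time_s: 6.9
ee_pos: [0.4963, -0.0929, 0.0677]
orientation: [-0.705, 0.706, 0.047, -0.047]
contact_force: [-0.3, -0.1, 3.4]
grip_width: -0.001
```

>>> step_arm:
  deltas:
    - {"tx":0,"ty":-0.05,"tz":0,"rx":0,"ry":0,"rz":0}
    - {"tx":-0.09,"ty":0,"tz":0,"rx":0,"ry":0,"rz":0}
    - {"tx":-0.09,"ty":0,"tz":0,"rx":0,"ry":0,"rz":0}
    - {"tx":0,"ty":0,"tz":0,"rx":0,"ry":0,"rz":0}
    - {"tx":0,"ty":0,"tz":0,"rx":0,"ry":0,"rz":0}

```text
time_s: 7.4
ee_pos: [0.4739, -0.0957, 0.0732]
orientation: [0.706, -0.705, -0.047, 0.047]
contact_force: [0.5, 0.7, -0.5]
grip_width: 0.0
```

```bash
python3 st.py|grep clamp;python3 meas.py
```

```text
clamp frame TCP mm [-67.4  -0.2  73.2]
band px 531 562 155 216 needle px 463 482 221 325
band lo/hi/inner [array([22.8, 50.2, 43. ]), array([36.4, 50.3, 43. ]), array([31.7, 37.2, 43. ])] needle mid [ 3.5 10.9 41. ] tip [ 3.3 34.4 41. ]
GAP needle->band centre 26.07
```

>>> step_arm:
  deltas:
    - {"tx":0.02,"ty":0.03,"tz":0,"rx":0,"ry":0,"rz":0}
    - {"tx":0,"ty":0.016,"tz":0,"rx":0,"ry":0,"rz":0}
    - {"tx":0,"ty":0,"tz":0,"rx":0,"ry":0,"rz":0}

```text
time_s: 7.8
ee_pos: [0.4778, -0.0956, 0.0678]
orientation: [-0.705, 0.706, 0.047, -0.047]
contact_force: [0.2, 0.1, 3.6]
grip_width: 0.001
```

>>> step_arm:
  deltas:
    - {"tx":0,"ty":0.004,"tz":0,"rx":0,"ry":0,"rz":0}
    - {"tx":0,"ty":0,"tz":0,"rx":0,"ry":0,"rz":0}

```text
time_s: 8.0
ee_pos: [0.4779, -0.0956, 0.0677]
orientation: [-0.705, 0.706, 0.048, -0.047]
contact_force: [0.2, 0.1, 7.5]
grip_width: 0.004
```

>>> step_arm:
  deltas:
    - {"tx":0.02,"ty":0,"tz":0,"rx":0,"ry":0,"rz":0}
    - {"tx":0.02,"ty":0,"tz":0,"rx":0,"ry":0,"rz":0}
    - {"tx":0.02,"ty":0,"tz":0,"rx":0,"ry":0,"rz":0}
    - {"tx":0.02,"ty":0,"tz":0,"rx":0,"ry":0,"rz":0}

```text
time_s: 8.4
ee_pos: [0.4874, -0.0943, 0.0679]
orientation: [-0.705, 0.706, 0.048, -0.047]
contact_force: [-1.4, 0.6, 9.2]
grip_width: -0.003
```

>>> step_arm:
  deltas:
    - {"tx":0.02,"ty":0,"tz":0,"rx":0,"ry":0,"rz":0}
    - {"tx":0.02,"ty":0,"tz":0,"rx":0,"ry":0,"rz":0}
    - {"tx":0.02,"ty":0,"tz":0,"rx":0,"ry":0,"rz":0}
    - {"tx":0,"ty":0,"tz":0,"rx":0,"ry":0,"rz":0}

```text
time_s: 8.8
ee_pos: [0.4949, -0.0933, 0.0677]
orientation: [-0.705, 0.706, 0.048, -0.047]
contact_force: [0.4, -0.0, 6.2]
grip_width: -0.0
```

>>> step_arm:
  deltas:
    - {"tx":0,"ty":-0.05,"tz":0,"rx":0,"ry":0,"rz":0}
    - {"tx":-0.075,"ty":0,"tz":0,"rx":0,"ry":0,"rz":0}
    - {"tx":-0.075,"ty":0,"tz":0,"rx":0,"ry":0,"rz":0}
    - {"tx":0,"ty":0,"tz":0,"rx":0,"ry":0,"rz":0}
    - {"tx":0,"ty":0,"tz":0,"rx":0,"ry":0,"rz":0}

```text
time_s: 9.3
ee_pos: [0.4752, -0.0956, 0.0731]
orientation: [0.706, -0.705, -0.047, 0.047]
contact_force: [0.3, -0.2, -0.5]
grip_width: 0.001
```

```bash
python3 st.py|grep clamp;python3 meas.py
```

```text
clamp frame TCP mm [-66.1  -0.2  73.1]
band px 528 559 155 216 needle px 472 493 221 326
band lo/hi/inner [array([22.7, 50.2, 43. ]), array([36.3, 50.3, 43. ]), array([31.6, 37.3, 43. ])] needle mid [ 9.2 10.8 41. ] tip [ 8.9 34.5 41. ]
GAP needle->band centre 20.26
```

>>> step_arm:
  deltas:
    - {"tx":0.012,"ty":0.03,"tz":0,"rx":0,"ry":0,"rz":0}
    - {"tx":0,"ty":0.016,"tz":0,"rx":0,"ry":0,"rz":0}
    - {"tx":0,"ty":0.004,"tz":0,"rx":0,"ry":0,"rz":0}
    - {"tx":0,"ty":0,"tz":0,"rx":0,"ry":0,"rz":0}

```text
time_s: 9.8
ee_pos: [0.4779, -0.0955, 0.0677]
orientation: [-0.705, 0.706, 0.047, -0.047]
contact_force: [-1.6, -0.1, 6.8]
grip_width: 0.0
```

>>> step_arm:
  deltas:
    - {"tx":0.02,"ty":0,"tz":0,"rx":0,"ry":0,"rz":0}
    - {"tx":0.02,"ty":0,"tz":0,"rx":0,"ry":0,"rz":0}
    - {"tx":0.02,"ty":0,"tz":0,"rx":0,"ry":0,"rz":0}
    - {"tx":0.02,"ty":0,"tz":0,"rx":0,"ry":0,"rz":0}

```text
time_s: 10.2
ee_pos: [0.4876, -0.0942, 0.0679]
orientation: [-0.705, 0.706, 0.048, -0.047]
contact_force: [-1.7, 1.1, 9.0]
grip_width: 0.004
```

>>> step_arm:
  deltas:
    - {"tx":0.02,"ty":0,"tz":0,"rx":0,"ry":0,"rz":0}
    - {"tx":0.02,"ty":0,"tz":0,"rx":0,"ry":0,"rz":0}
    - {"tx":0.02,"ty":0,"tz":0,"rx":0,"ry":0,"rz":0}
    - {"tx":0,"ty":0,"tz":0,"rx":0,"ry":0,"rz":0}

```text
time_s: 10.6
ee_pos: [0.4951, -0.0932, 0.0677]
orientation: [-0.705, 0.706, 0.048, -0.047]
contact_force: [1.2, 1.2, 7.0]
grip_width: -0.003
```

>>> step_arm:
  deltas:
    - {"tx":0,"ty":-0.05,"tz":0,"rx":0,"ry":0,"rz":0}
    - {"tx":-0.075,"ty":0,"tz":0,"rx":0,"ry":0,"rz":0}
    - {"tx":-0.075,"ty":0,"tz":0,"rx":0,"ry":0,"rz":0}
    - {"tx":0,"ty":0,"tz":0,"rx":0,"ry":0,"rz":0}
    - {"tx":0,"ty":0,"tz":0,"rx":0,"ry":0,"rz":0}

```text
time_s: 11.1
ee_pos: [0.4754, -0.0955, 0.0731]
orientation: [0.706, -0.705, -0.047, 0.047]
contact_force: [-0.2, -0.6, -0.3]
grip_width: -0.001
```

```bash
python3 st.py|grep clamp;python3 meas.py
```

```text
clamp frame TCP mm [-65.8  -0.2  73.1]
band px 528 558 155 216 needle px 484 505 221 326
band lo/hi/inner [array([22.9, 50.2, 43. ]), array([36.1, 50.3, 43. ]), array([31.6, 37.2, 43. ])] needle mid [15.  10.7 41. ] tip [14.6 34.5 41. ]
GAP needle->band centre 14.54
```

>>> step_arm:
  deltas:
    - {"tx":0.012,"ty":0.03,"tz":0,"rx":0,"ry":0,"rz":0}
    - {"tx":0,"ty":0.016,"tz":0,"rx":0,"ry":0,"rz":0}
    - {"tx":0,"ty":0.004,"tz":0,"rx":0,"ry":0,"rz":0}
    - {"tx":0,"ty":0,"tz":0,"rx":0,"ry":0,"rz":0}

```text
time_s: 11.6
ee_pos: [0.4781, -0.0955, 0.0677]
orientation: [-0.705, 0.706, 0.047, -0.047]
contact_force: [-0.9, 1.5, 7.0]
grip_width: -0.002
```

>>> step_arm:
  deltas:
    - {"tx":0.02,"ty":0,"tz":0,"rx":0,"ry":0,"rz":0}
    - {"tx":0.02,"ty":0,"tz":0,"rx":0,"ry":0,"rz":0}
    - {"tx":0.02,"ty":0,"tz":0,"rx":0,"ry":0,"rz":0}
    - {"tx":0.02,"ty":0,"tz":0,"rx":0,"ry":0,"rz":0}

```text
time_s: 12.0
ee_pos: [0.4878, -0.0942, 0.0679]
orientation: [-0.705, 0.706, 0.048, -0.047]
contact_force: [-1.3, -0.0, 8.5]
grip_width: -0.001
```

>>> step_arm:
  deltas:
    - {"tx":0.02,"ty":0,"tz":0,"rx":0,"ry":0,"rz":0}
    - {"tx":0.02,"ty":0,"tz":0,"rx":0,"ry":0,"rz":0}
    - {"tx":0.02,"ty":0,"tz":0,"rx":0,"ry":0,"rz":0}
    - {"tx":0,"ty":0,"tz":0,"rx":0,"ry":0,"rz":0}

```text
time_s: 12.4
ee_pos: [0.4953, -0.0932, 0.0677]
orientation: [-0.705, 0.706, 0.048, -0.047]
contact_force: [0.5, 1.2, 5.6]
grip_width: -0.002
```

>>> step_arm:
  deltas:
    - {"tx":0,"ty":-0.05,"tz":0,"rx":0,"ry":0,"rz":0}
    - {"tx":-0.075,"ty":0,"tz":0,"rx":0,"ry":0,"rz":0}
    - {"tx":-0.075,"ty":0,"tz":0,"rx":0,"ry":0,"rz":0}
    - {"tx":0,"ty":0,"tz":0,"rx":0,"ry":0,"rz":0}
    - {"tx":0,"ty":0,"tz":0,"rx":0,"ry":0,"rz":0}

```text
time_s: 12.9
ee_pos: [0.4756, -0.0955, 0.0731]
orientation: [0.706, -0.705, -0.047, 0.047]
contact_force: [-0.1, 0.3, 0.1]
grip_width: 0.002
```

```bash
python3 st.py|grep clamp;python3 meas.py
```

```text
clamp frame TCP mm [-65.6  -0.2  73.1]
band px 527 558 155 216 needle px 496 518 221 326
band lo/hi/inner [array([22.8, 50.2, 43. ]), array([36.4, 50.3, 43. ]), array([31.6, 37.2, 43. ])] needle mid [20.7 10.8 41. ] tip [20.3 34.5 41. ]
GAP needle->band centre 8.81
```

>>> step_arm:
  deltas:
    - {"tx":0.012,"ty":0.03,"tz":0,"rx":0,"ry":0,"rz":0}
    - {"tx":0,"ty":0.016,"tz":0,"rx":0,"ry":0,"rz":0}
    - {"tx":0,"ty":0.004,"tz":0,"rx":0,"ry":0,"rz":0}
    - {"tx":0,"ty":0,"tz":0,"rx":0,"ry":0,"rz":0}

```text
time_s: 13.4
ee_pos: [0.4784, -0.0954, 0.0677]
orientation: [-0.705, 0.706, 0.047, -0.047]
contact_force: [-1.5, -0.2, 7.6]
grip_width: -0.001
```

>>> step_arm:
  deltas:
    - {"tx":0.02,"ty":0,"tz":0,"rx":0,"ry":0,"rz":0}
    - {"tx":0.02,"ty":0,"tz":0,"rx":0,"ry":0,"rz":0}
    - {"tx":0.02,"ty":0,"tz":0,"rx":0,"ry":0,"rz":0}
    - {"tx":0.02,"ty":0,"tz":0,"rx":0,"ry":0,"rz":0}

```text
time_s: 13.8
ee_pos: [0.4881, -0.0942, 0.0679]
orientation: [-0.705, 0.706, 0.048, -0.047]
contact_force: [-1.5, 0.2, 9.1]
grip_width: -0.0
```

>>> step_arm:
  deltas:
    - {"tx":0.02,"ty":0,"tz":0,"rx":0,"ry":0,"rz":0}
    - {"tx":0.02,"ty":0,"tz":0,"rx":0,"ry":0,"rz":0}
    - {"tx":0.02,"ty":0,"tz":0,"rx":0,"ry":0,"rz":0}
    - {"tx":0,"ty":0,"tz":0,"rx":0,"ry":0,"rz":0}

```text
time_s: 14.2
ee_pos: [0.4956, -0.0932, 0.0677]
orientation: [-0.705, 0.706, 0.048, -0.047]
contact_force: [0.8, 0.3, 6.3]
grip_width: -0.0
```

>>> step_arm:
  deltas:
    - {"tx":0,"ty":-0.05,"tz":0,"rx":0,"ry":0,"rz":0}
    - {"tx":-0.075,"ty":0,"tz":0,"rx":0,"ry":0,"rz":0}
    - {"tx":-0.075,"ty":0,"tz":0,"rx":0,"ry":0,"rz":0}
    - {"tx":0,"ty":0,"tz":0,"rx":0,"ry":0,"rz":0}
    - {"tx":0,"ty":0,"tz":0,"rx":0,"ry":0,"rz":0}

```text
time_s: 14.7
ee_pos: [0.4759, -0.0955, 0.0731]
orientation: [0.706, -0.705, -0.047, 0.047]
contact_force: [0.4, -0.3, 0.3]
grip_width: 0.003
```

```bash
cat >> meas.py <<'E'
# line fits along each bar
def line(xs,ys,z):
    rows=np.arange(ys.min()+2,ys.max()-1);P_=np.array([loc(atz(f,xs[ys==q].mean(),q,z))[:2] for q in rows if (ys==q).any()])
    return np.polyfit(P_[:,1],P_[:,0],1)
lb,ln=line(xs,ys,.043),line(xn,yn,.041)
print("slopes",lb,ln,"at y=35: band",np.polyval(lb,35).round(2),"needle",np.polyval(ln,35).round(2))
save(f,"m%d.png"%(f["shot"]),(400,130,640,340),3);print(f["shot"])
E
python3 st.py|grep clamp;python3 meas.py
```

```text
clamp frame TCP mm [-65.3  -0.2  73.1]
band px 527 557 155 216 needle px 507 530 221 325
band lo/hi/inner [array([23. , 50.3, 43. ]), array([36.2, 50.4, 43. ]), array([31.6, 37.2, 43. ])] needle mid [26.5 10.9 41. ] tip [26.2 34.6 41. ]
GAP needle->band centre 3.07
slopes [4.09430096e-03 2.93246469e+01] [-2.55679308e-03  2.65587475e+01] at y=35: band 29.47 needle 26.47
28
```

>>> step_arm:
  deltas:
    - {"tx":0.045,"ty":0.03,"tz":0,"rx":0,"ry":0,"rz":0}
    - {"tx":0,"ty":0.016,"tz":0,"rx":0,"ry":0,"rz":0}
    - {"tx":0,"ty":0.002,"tz":0,"rx":0,"ry":0,"rz":0}
    - {"tx":0,"ty":0,"tz":0,"rx":0,"ry":0,"rz":0}

```text
time_s: 15.2
ee_pos: [0.4834, -0.095, 0.0679]
orientation: [-0.705, 0.706, 0.048, -0.046]
contact_force: [-0.2, 0.0, 6.0]
grip_width: -0.002
```

>>> step_arm:
  deltas:
    - {"tx":0.018,"ty":0,"tz":0,"rx":0,"ry":0,"rz":0}
    - {"tx":0.018,"ty":0,"tz":0,"rx":0,"ry":0,"rz":0}
    - {"tx":0.018,"ty":0,"tz":0,"rx":0,"ry":0,"rz":0}
    - {"tx":0.018,"ty":0,"tz":0,"rx":0,"ry":0,"rz":0}
    - {"tx":0,"ty":0,"tz":0,"rx":0,"ry":0,"rz":0}

```text
time_s: 15.7
ee_pos: [0.4917, -0.0939, 0.0679]
orientation: [-0.705, 0.706, 0.048, -0.047]
contact_force: [-0.2, 0.1, 6.3]
grip_width: 0.001
```

```bash
python3 st.py|grep clamp;python3 meas.py
```

```text
clamp frame TCP mm [-49.4  -0.7  67.9]
band px 496 527 155 219 needle px 485 507 223 330
band lo/hi/inner [array([23.1, 50.3, 43. ]), array([36.2, 50.4, 43. ]), array([31.4, 36.8, 43. ])] needle mid [29.3 10.9 41. ] tip [28.9 34.6 41. ]
GAP needle->band centre 0.4
slopes [2.99643453e-03 2.93777576e+01] [-2.53176466e-03  2.93156415e+01] at y=35: band 29.48 needle 29.23
30
```

Aligned to within 0.3 mm. I'll lift straight up, well clear, and check again.

>>> step_arm:
  deltas:
    - {"tx":0,"ty":-0.05,"tz":0,"rx":0,"ry":0,"rz":0}
    - {"tx":0,"ty":-0.2,"tz":0,"rx":0,"ry":0,"rz":0}
    - {"tx":0,"ty":-0.3,"tz":0,"rx":0,"ry":0,"rz":0}
    - {"tx":0,"ty":-0.3,"tz":0,"rx":0,"ry":0,"rz":0}
    - {"tx":0,"ty":-0.3,"tz":0,"rx":0,"ry":0,"rz":0}
    - {"tx":0,"ty":0,"tz":0,"rx":0,"ry":0,"rz":0}
    - {"tx":0,"ty":0,"tz":0,"rx":0,"ry":0,"rz":0}
    - {"tx":0,"ty":0,"tz":0,"rx":0,"ry":0,"rz":0}

```text
time_s: 16.6
ee_pos: [0.4896, -0.0933, 0.2045]
orientation: [0.706, -0.705, -0.046, 0.048]
contact_force: [-0.8, 0.4, 0.1]
grip_width: 0.003
```

```bash
python3 st.py|grep clamp;python3 meas.py; python3 -c "
from h import *
f=manip.grab_frame('wrist');save(f,'wf.png',(240,80,540,300),2.6)
f=manip.grab_frame('scene');save(f,'sf.png',(240,160,400,290),5)"
```

```text
clamp frame TCP mm [-5.140e+01  2.000e-01  2.045e+02]
band px 423 438 140 177 needle px 420 429 180 245
band lo/hi/inner [array([24.1, 49.8, 43. ]), array([35.6, 49.9, 43. ]), array([30.6, 36.7, 43. ])] needle mid [29.4 10.2 41. ] tip [29.  34.3 41. ]
GAP needle->band centre 0.51
slopes [-1.71984788e-03  2.96881342e+01] [-2.17157353e-03  2.93885029e+01] at y=35: band 29.63 needle 29.31
32
```

View pics/wf.png

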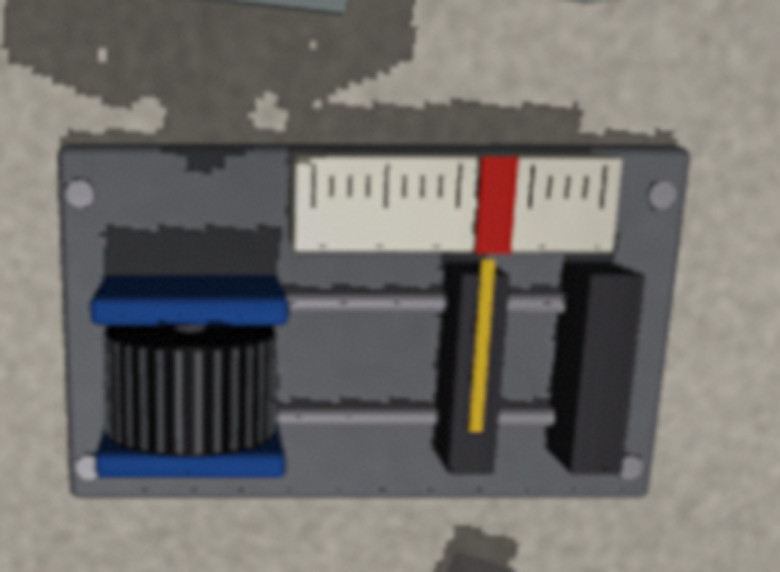

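View pics/sf.png

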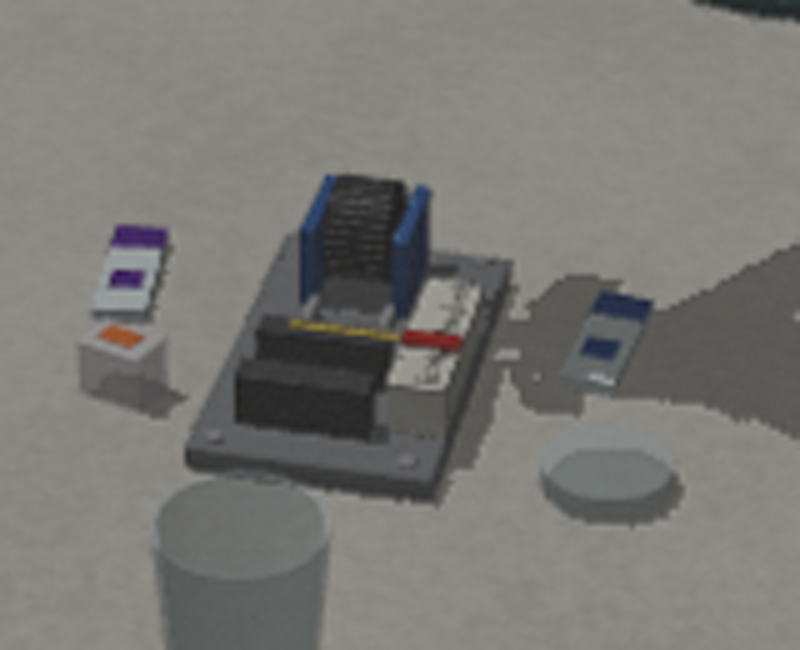

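```bash
python3 -c "
from h import *
print(manip.job_done(), manip.state()['time_s'])"
```

```text
the job is handed in; nothing more can be done
the job is handed in; nothing more can be done
```

The clamp is set: the yellow needle points into the red band, and I handed the job in about 17 s into the 64 s limit. No verdict was reported.

- **How it was done:** I rolled the wheel with shut fingertips, in five full strokes and one short one along the clamp's +x. The hand lifted clear between strokes. Downward force on the wheel mostly read 3 to 9 N. It briefly reached about 12 N in the first stroke, above the suggested 10 N, and I eased off. The needle moved about 33 mm, with no sign of slip.
- **Needle position:** With the hand lifted to about 0.20 m, the wrist camera put the needle 0.3 mm short of the band's centre by one method and 0.5 mm by the other. The band's visible side face may hide a little more, so the true offset could be about 0.7 mm. Either way the needle lies well inside the 10 mm band.
- **Everything else:** Contact force read about zero after the lift. The block, both slide packs, the dish and the beaker look unmoved in the last scene picture. The bottle and amber jar were outside that final crop, so I did not recheck them, but the arm never worked near them.

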